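# Clamp a mould insert with a swing clamp

## Robot

A 6-joint arm with a two-finger parallel gripper is mounted at the origin on the work surface. World frame = base frame: x ahead of the robot, y to its left, z up, the work surface at z = 0. Lengths are in m, angles in rad, forces in N, time in s.
With the tool pointing down it reaches from about 0.375 to 0.825 m from the base axis. Payload 5.5 kg.
Tool frame: the origin (TCP) lies on the centre line of the jaws, within the pads' length; the fingertips stand 19 mm ahead of it and the grasp point (between the pads) is the TCP (manip.tip_extent is the distance from the TCP to the fingertips, in m); z points along the fingers, y is the line along which they close (so a half turn about z gives the same grasp; the last joint's range is limited). The gripper opens to 85 mm and grips with 20 to 120 N. Pads are 22 mm wide; open, the fingers measure 114 mm over their backs; the gripper's body (76 mm by 85 mm) begins 54 mm behind the grasp point. The pads swing forward as they close: fully open they stand 13 mm farther back than shut.
Start: joints at [-1.156, 0.314, -0.047, 1.21, 0, 1.571], TCP at [0.242, -0.549, 0.223] pointing down, gripper open.
Joint ranges: [-2.67, 2.67], [-0.69, 1.73], [-1.03, 1.25], [-2.08, 2.16], [-1.42, 1.45], [-3.14, 3.14]. Speed limits (rad/s): [2.39, 2.39, 3.01, 3.14, 3.14, 3.14].

## Interface

Orientations are given as a unit quaternion [w, x, y, z].
In Python, from workcell import sensors, eyes, close_job, manip gives the robot as it stands.
- The arm moves only by the tool arm_command, never from a script. Its arguments are lists of equal length, an entry for each row: "translation": the shift along the tool's x, y, z in units of 50 mm (1.0 is 50 mm), a list of three; "yaw": the turn about the tool's z in units of 8 degrees (1.0 is 8 degrees). In form: {"translation": [[x, y, z], ...], "yaw": [yaw, ...]}. A call has 1 to 10 rows; each row is the pose to reach, as a shift and turn from the pose commanded when the call began, along the tool's axes at that moment; what a row does not reach only later rows make up. A row lasts 1/10 s, in which the tool goes at most 50 mm and 8.59 degrees, less where a joint would pass 70% of its speed; a pose out of reach is approached as far as the arm can. A call with a gripper value outside its range is refused whole. "grip" is the closure, from 0 (fully open) to 1 (shut), set as the call begins (left out, the last holds). The fingers move at their own pace and stop on an object; "grip_force" is the grip in N (left out, the last holds). Time passes only in rows, so rows that repeat a pose let the fingers close. It gives the time, the measured TCP pose, the force, the opening and the grip force at its end, in the units of the state.
- sensors.get_obs(): the state, without advancing time (a new reading comes with each control period).
- eyes.snapshot(name): name is "side" or "top"; returns a dict with "image" (384x512x3 uint8, red, green, blue), "mtx" (3x3 intrinsics, pixels), "eye" and "rotation" of the camera in the world. Camera axes: x right, y up, looking along -z (the intrinsics and any distortion apply to the point x, -y, -z); pixel columns grow to the right and rows downward; lengths in m; the calibration is good to about 2 mm. A picture is of the moment at which its call begins. There is no depth.
- close_job(): hands the job in; it is judged then, once.
The state is a dict: "t": time; "qpos": joint angles; "qd": joint speeds; "effort": joint torques, N m; "position": TCP position; "tool_rot": TCP orientation; "ft_force": force on the tool from outside, world axes, zero at the start; "wrist_torque": the same for the moment, N m; "gripper_width": finger opening in m; "grip_force": force on a finger pad.
Only numpy, scipy, OpenCV 4.12 (cv2) and the standard library are available. Lean on these libraries where they do the work, as an engineer would, in place of code of your own. Each camera call takes 0.05 s, during which the arm holds its last target. There are 200 camera calls.

## Task

The steel mould insert already lies in its place against the locating pins; clamp it there for deburring, using only light pushes of a fingertip. First push the swing-clamp's arm round until it points squarely across at the insert, with the pad under its nose over the insert's ledge; then push the clamping lever on top of it clockwise (seen from above), about a quarter turn, until it points straight away from the insert and the pad presses on the ledge. Squeeze and lift nothing, and leave the insert and the other things around it where they are.

Things in the scene. Friction and masses are not known exactly. Their poses are not given: they have to be found in the camera images.
- fixture: Bench fixture, fixed: aluminium base plate 20 mm thick with a grid of holes, x -125..125, y -175..65 mm from the origin, carrying the swing clamp and three locating pins (10 mm, 14 mm high). Origin: on the clamp's vertical axis at bench height; z up. The insert lies to its -y. Clamp column 38 mm diameter, up to 46 mm above the bench. Arm and lever turn about this axis independently.
- pivot (a point): Point on the clamp's vertical axis, 62 mm above the bench, at half the height of the clamp arm; axes as the fixture.
- clamp_arm (a joint): Angle of the clamp arm about the vertical axis, rad: 0 when it points squarely at the insert (the fixture's -y), growing counter-clockwise from above; starts swung out, 0.9 to 1.9 (1.57: along the fixture's +x). No stop at 0 (range -0.7 to 2.3). Stiff, stays where left; takes 0.22 N m (about 4 N at 60 mm).
- nose (a point): Middle of the end face of the clamp arm's nose, 95 mm from the axis. The dark steel arm is a flat bar from 54 to 70 mm above the bench, 26 mm wide out to 74 mm from the axis, then 19 mm wide and 12 mm thick to the nose; round the axis it is a 40 mm disc.
- pad: Steel pressing pad of 15 mm diameter under the arm's nose, 86 mm from the axis; about 2 mm above the insert's ledge while the clamp is loose. Origin: on top of the pad, z up.
- clamp_lever (a joint): Angle of the lever about the same axis, rad, growing clockwise from above (tightening): 0 along the fixture's -x, 1.57 along its +y, straight away from the insert; starts loose, -0.35 to 0.25; range -0.5 to 1.9. It draws arm, pad and lever down 2.5 mm per rad: the pad meets the ledge at about 0.8 and presses firmly from 1.25 on. Stays where left; takes 0.3 to 0.4 N m (5 to 7 N at 60 mm).
- lever_tip (a point): Outer end of the black clamping lever, 80 mm from the axis, 109 mm above the bench when loose. A round bar of 15 mm diameter whose centreline rises from 95 mm above the bench at 30 mm from the axis to 108 mm at 76 mm; its hub is 27 mm in diameter, 74 to 102 mm above the bench. It passes above the clamp arm.
- insert: Loose steel mould insert, 0.9 kg, 70 (x) x 56 (y) mm, on the base plate against the pins. The ledge, a flat 24 mm wide strip on its +y side, next to the clamp, is 28 mm high (top 48 mm above the bench); the rest is 34 mm high, with a cavity. Origin: centre of its underside, 104 mm from the clamp's axis along the fixture's -y; axes parallel to the fixture's.
- pillar: Bystander: loose steel guide pillar standing on the base plate, 20 mm diameter with a 27 mm foot, 72 mm high. Origin: centre of its underside.
- spray: Bystander: loose spray can standing on the bench, 52 mm diameter, 150 mm high. Origin: centre of its underside.
- scraper: Bystander: loose deburring tool with a round handle, lying on the bench, 170 mm long. Origin: under its middle; handle towards its -x.
Not all that is in view belongs to the job. Leave any green look-alike of the insert alone.

How it is judged:
By the outcome, as a careful person would: the job done as asked, in the order asked, and still so for the second after the job is handed in, with the robot touching nothing.
It also fails if it takes over 48 s, if anything falls off the work surface, if the arm or the gripper's body presses on something with over 40 N, if the wrist force passes 120 N, or if a joint passes its speed limit or range.

## Working session

There is one attempt and no reset: what is moved stays moved. The work goes in short steps, Python scripts to look and compute and a tool call to move; the robot and the scene stay as the last step left them, time stands still between calls to the robot, and variables do not carry over. Pictures are saved under pics/ and viewed, at most 10 in all, crops included, and the job is handed in when it is done.

Besides the shell and the picture viewer there is one more tool, called as name(argument=value, ...), one argument or row to a line, values as JSON. arm_command: Moves the arm, as the interface text tells. Its arguments: {"type":"object","properties":{"translation":{"type":"array","items":{"type":"array","items":{"type":"number"}}},"yaw":{"type":"array","items":{"type":"number"}},"grip":{"type":"number"},"grip_force":{"type":"number"}},"required":["translation","yaw"]}

```bash
mkdir -p pics; cat > h.py <<'E'
import numpy as np,cv2
from workcell import sensors,eyes,close_job,manip
def snap(n,f):
    s=eyes.snapshot(n); cv2.imwrite(f,cv2.resize(s['image'][...,::-1],None,fx=1.5,fy=1.5,interpolation=cv2.INTER_CUBIC)); np.savez(n+'.npz',**{k:np.array(v) for k,v in s.items()}); return s
def ray(s,u,v):
    d=np.linalg.inv(s['mtx'])@np.array([u,v,1.]); d=np.array([d[0],-d[1],-d[2]]); R=np.array(s['rotation'])
    if R.shape!=(3,3):
        from scipy.spatial.transform import Rotation as Q
        R=Q.from_quat([*R[1:],R[0]]).as_matrix()
    d=R@d; return np.array(s['eye']),d/np.linalg.norm(d)
def onz(s,u,v,z):
    e,d=ray(s,u,v); return e+d*(z-e[2])/d[2]
def tri(a,b):
    (e1,d1),(e2,d2)=a,b
    t=np.linalg.lstsq(np.c_[d1,-d2],e2-e1,rcond=None)[0]; p,q=e1+t[0]*d1,e2+t[1]*d2
    return (p+q)/2,np.linalg.norm(p-q)
E
python3 - <<'E'
from h import *
for n in('side','top'):
    s=snap(n,f'pics/{n}0.png'); print({k:v for k,v in s.items() if k!='image'})
o=sensors.get_obs(); print(o['t'],o['position'],o['tool_rot'],o['ft_force'],manip.tip_extent)
E
```

```text
{'mtx': array([[434.69923157,   0.        , 264.38919124],
       [  0.        , 434.69923157, 189.88334509],
       [  0.        ,   0.        ,   1.        ]]), 'eye': array([0.47405681, 0.79488554, 0.80044387]), 'rotation': array([-0.04830669, -0.02732637,  0.43039409,  0.90093321])}
{'mtx': array([[403.53637141,   0.        , 255.40907944],
       [  0.        , 403.53637141, 190.82865199],
       [  0.        ,   0.        ,   1.        ]]), 'eye': array([ 0.45357283, -0.07190936,  1.2008253 ]), 'rotation': array([-0.70445381, -0.02336992,  0.02998929,  0.70873078])}
0.1 [ 0.24158265 -0.5486318   0.22241868] [-7.66360787e-04  9.78573354e-01  2.05897012e-01 -1.52321888e-04] [-0.57155228 -0.60983297  0.02876953] 0.019
```

View pics/top0.png

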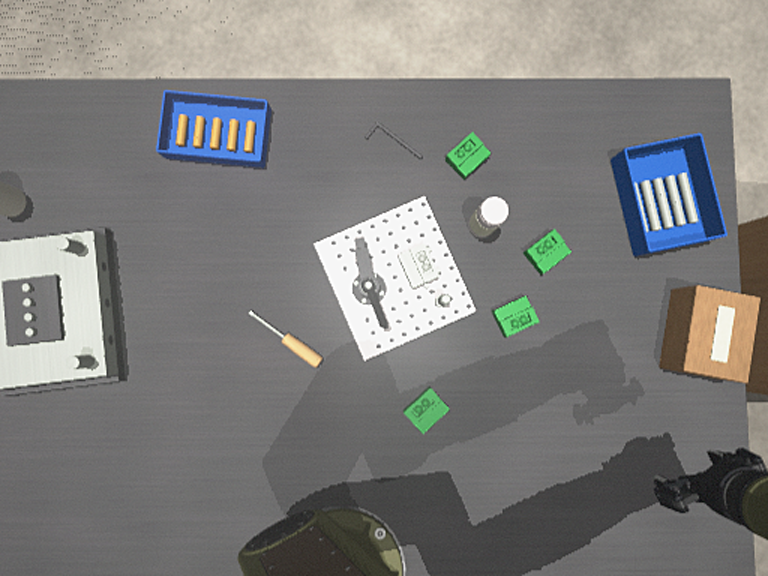

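View pics/side0.png

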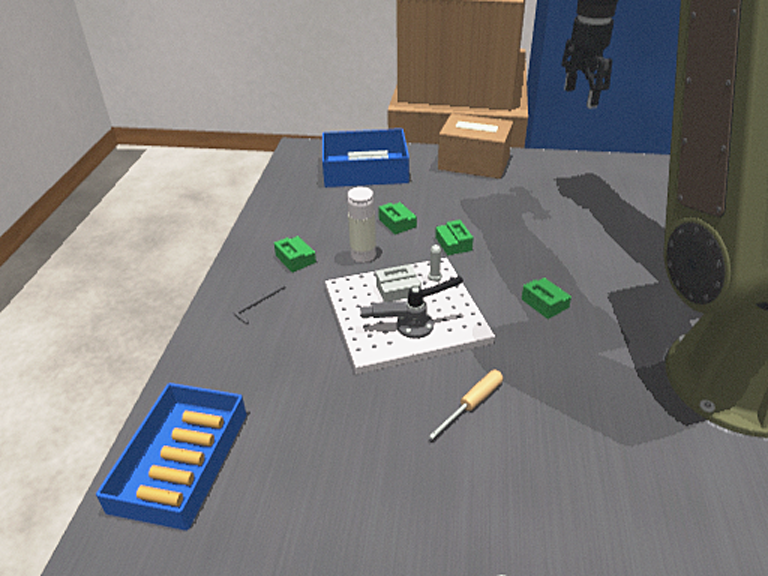

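Top view: the fixture plate's corners are at (427,196), (476,310), (366,361) and (313,243). The clamp axis is about (368,287), the arm points up to (363,240) and the lever down-right to (387,327). The white insert is at (417,267), the pillar at (443,300) and the spray can at (490,212). Insert candidates: the white block at (417,267) on the plate, and green blocks at (468,155), (548,251), (516,316) and (426,411). The white one fits, because it is steel and lies against the pins; the green ones are look-alikes. Next I measure.

```bash
cat >> h.py <<'E'
def proj(s,P):
    from scipy.spatial.transform import Rotation as Q
    R=np.array(s['rotation']); R=Q.from_quat([*R[1:],R[0]]).as_matrix()
    c=R.T@(np.array(P)-s['eye']); p=s['mtx']@np.array([c[0],-c[1],-c[2]]); return p[:2]/p[2]
def fixture(s,seed):
    im=s['image'].astype(int); m=((im.min(2)>150)&(im.max(2)-im.min(2)<40)).astype('uint8')
    m=cv2.morphologyEx(m,cv2.MORPH_CLOSE,np.ones((5,5),np.uint8))
    cs,_=cv2.findContours(m,cv2.RETR_EXTERNAL,cv2.CHAIN_APPROX_NONE)
    c=max([c for c in cs if cv2.pointPolygonTest(cv2.convexHull(c),seed,False)>0],key=cv2.contourArea)
    return cv2.convexHull(c)
E
python3 - <<'E'
from h import *
S={n:dict(np.load(n+'.npz')) for n in('top','side')}
s=S['top']; h=fixture(s,(245.,191.))
P=np.array([onz(s,*p[0],.02)[:2] for p in h]).astype('float32')
r=cv2.minAreaRect(P*1000); print('rect mm',r)
q=cv2.approxPolyDP(h,8,True)[:,0]; print('top corners',q.tolist(),[onz(s,*p,.02)[:2].round(4).tolist() for p in q])
h2=fixture(S['side'],(280.,200.)); q2=cv2.approxPolyDP(h2,8,True)[:,0]; print('side corners',q2.tolist(),[onz(S['side'],*p,.02)[:2].round(4).tolist() for p in q2])
# from top rect: candidates
for n,(x0,y0,x1,y1) in dict(top=(200,120,345,250),side=(200,110,345,260)).items():
    im=S[n]['image'][y0:y1,x0:x1,::-1]; cv2.imwrite(f'pics/{n}_crop.png',cv2.resize(im,None,fx=4 if n=='side' else 5,fy=4 if n=='side' else 5,interpolation=cv2.INTER_CUBIC)[:600,:800])
E
```

```text
rect mm ((561.3895874023438, -104.41435241699219), (251.69456481933594, 240.4038848876953), 23.344181060791016)
top corners [[283, 131], [316, 207], [243, 240], [209, 162]] [[0.7206, -0.1663], [0.4943, -0.2605], [0.3997, -0.0463], [0.6288, 0.053]]
side corners [[298, 172], [329, 224], [237, 245], [217, 187]] [[0.4958, -0.2609], [0.4041, -0.0421], [0.6303, 0.0569], [0.7245, -0.1649]]
```

View pics/top_crop.png

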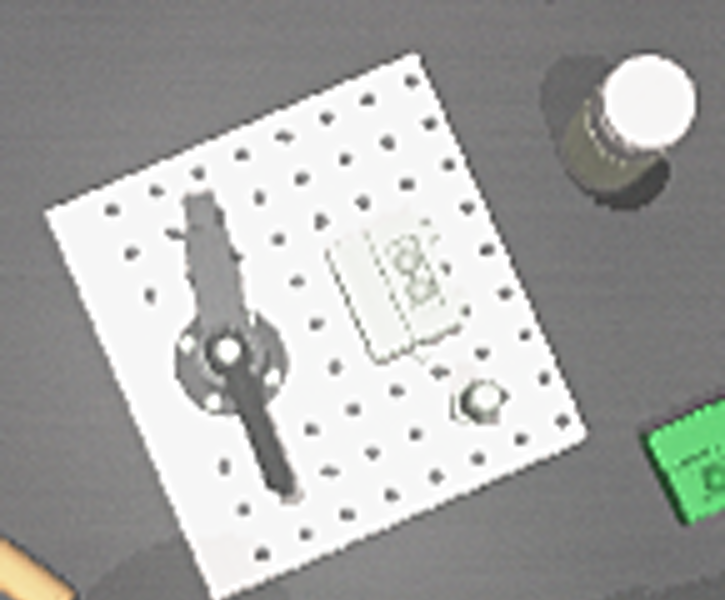

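View pics/side_crop.png

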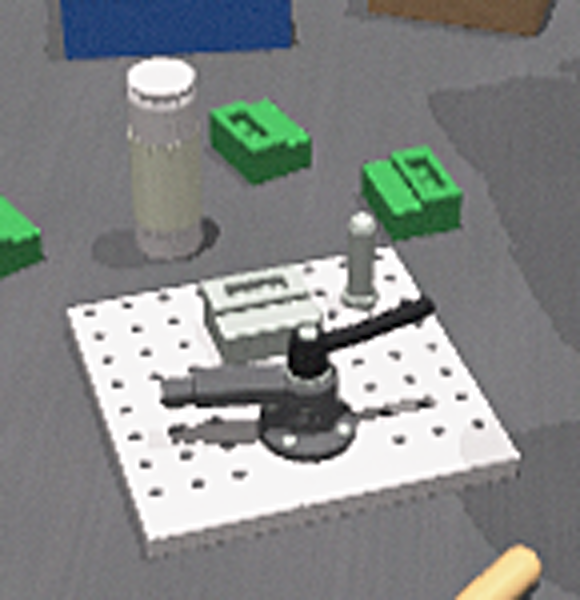

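Crops, in crop pixels. Top (scale 5, offset 200,120): hub (228,350), nose (200,193), lever tip (290,497), pillar (485,395), spray cap (650,100). Side (scale 4, offset 200,110): hub (310,330), nose (163,388), lever tip (433,303), pillar tip (363,215), cap (162,72). The white insert next to the clamp is confirmed as the right one. Next I triangulate these points.

```bash
python3 - <<'E'
from h import *
S={n:dict(np.load(n+'.npz')) for n in('top','side')}
T=lambda u,v:ray(S['top'],200+u/5,120+v/5); D=lambda u,v:ray(S['side'],200+u/4,110+v/4)
a=np.radians(23.34); ex=np.array([np.cos(a),np.sin(a)]); ey=np.array([-np.sin(a),np.cos(a)])
O=np.array([.5625,-.1037])+.055*ey; print('O',O)
F=lambda p:(np.array([(p[:2]-O)@ex,(p[:2]-O)@ey,p[2]])*1000).round(1)
for n,t,d in [('hub',(228,350),(310,330)),('nose',(200,193),(163,388)),('tip',(290,497),(433,303)),('pillar',(485,395),(363,215)),('spray',(650,100),(162,75))]:
    p,e=tri(T(*t),D(*d)); f=F(p); print(n,p.round(4),'fix',f,'gap mm',round(e*1000,1),'ang from -y ccw',round(float(np.arctan2(f[0],-f[1])),3),'r',round(float(np.hypot(*f[:2])),1))
for n,u,v,z in [('nose',200,193,.068),('tip',290,497,.108),('hub',228,350,.102),('armR',245,285,.07),('armL',193,285,.07)]:
    print(n,F(onz(S['top'],200+u/5,120+v/5,z)))
o=sensors.get_obs(); p=o['position']; q=o['tool_rot']; ta=2*np.arctan2(q[2],q[1]); print('toolx deg',np.degrees(ta), 'TCP fix',F(p))
E
```

```text
O [ 0.54070974 -0.05320065]
hub [ 0.5398 -0.0557  0.1034] fix [ -1.8  -1.9 103.4] gap mm 1.7 ang from -y ccw -0.758 r 2.6
nose [ 0.6331 -0.0395  0.0604] fix [ 90.3 -24.   60.4] gap mm 1.9 ang from -y ccw 1.311 r 93.4
tip [ 0.4615 -0.089   0.1051] fix [-87.   -1.5 105.1] gap mm 5.4 ang from -y ccw -1.554 r 87.0
pillar [ 0.5149 -0.1967  0.0945] fix [ -80.5 -121.5   94.5] gap mm 1.7 ang from -y ccw -0.585 r 145.7
spray [ 0.6675 -0.2802  0.1486] fix [  26.5 -258.6  148.6] gap mm 1.4 ang from -y ccw 0.102 r 260.0
nose [ 88.2 -23.4  68. ]
tip [-89.4  -0.3 108. ]
hub [ -2.5  -1.6 102. ]
armR [ 29.8 -25.7  70. ]
armL [41.5  1.2 70. ]
toolx deg 23.764036017837245 TCP fix [-470.9 -336.4  222.4]
```

arm_command(
  translation=[
    [0.8,-0.5,0],
    [1.6,-1.0,0],
    [2.4,-1.5,0],
    [3.2,-2.1,0],
    [4.0,-2.6,0],
    [4.8,-3.1,0],
    [5.6,-3.6,0],
    [6.4,-4.1,0],
    [7.2,-4.7,0],
    [8.0,-5.2,0],
  ],
  yaw=[0,0,0,0,0,0,0,0,0,0],
  grip=1,
  grip_force=20,
)

```text
t: 1.1
position: [0.5034, -0.1478, 0.223]
tool_rot: [-0.0, 0.979, 0.206, -0.0]
ft_force: [0.4, -0.7, -0.6]
gripper_width: -0.0001
grip_force: 0.0
```

arm_command(
  translation=[
    [0.7,-0.5,0],
    [1.4,-1.0,0],
    [2.1,-1.5,0],
    [2.8,-2.0,0],
    [2.9,-2.1,0],
    [2.9,-2.1,0],
  ],
  yaw=[0,0,0,0,0,0],
)

```text
t: 1.7
position: [0.5934, 0.0058, 0.2224]
tool_rot: [-0.0, 0.978, 0.207, -0.001]
ft_force: [-0.8, 0.1, -0.8]
gripper_width: -0.0002
grip_force: 0.0
```

```bash
cat >> h.py <<'E'
A=np.radians(23.34); EX=np.array([np.cos(A),np.sin(A)]); EY=np.array([-np.sin(A),np.cos(A)]); O=np.array([.540,-.0545])
def fx(p): return (np.array([(p[:2]-O)@EX,(p[:2]-O)@EY,p[2]])*1000).round(1)
def st():
    o=sensors.get_obs(); q=o['tool_rot']; print('t',o['t'],'fix',fx(o['position']),'toolx',np.degrees(2*np.arctan2(q[2],q[1])).round(2),'F',o['ft_force'].round(1),'w',o['gripper_width'])
    return o
E
python3 -c "
from h import *
st(); s=snap('side','pics/side1.png')"
```

```text
t 1.7 fix [ 72.9  34.2 222.4] toolx 23.91 F [-0.8  0.1 -0.8] w -0.0001561875535181766
```

arm_command(
  translation=[
    [0,0,0.7],
    [0,0,1.4],
    [0,0,2.0],
    [0,0,2.5],
    [0,0,2.9],
    [0,0,2.9],
    [0,0,2.9],
  ],
  yaw=[0,0,0,0,0,0,0],
)

```text
t: 2.45
position: [0.5929, 0.0033, 0.0786]
tool_rot: [0.0, 0.979, 0.205, -0.0]
ft_force: [0.1, 0.5, -0.2]
gripper_width: 0.0
grip_force: 0.0
```

```bash
python3 -c "
from h import *
st(); s=snap('side','pics/x.png'); t=snap('top','pics/y.png')
a=cv2.resize(s['image'][110:260,200:345,::-1],None,fx=2.7,fy=2.7); b=cv2.resize(t['image'][120:270,200:345,::-1],None,fx=2.7,fy=2.7)
cv2.imwrite('pics/c1.png',np.hstack([a,b]))"
```

```text
t 2.45 fix [71.5 32.1 78.6] toolx 23.67 F [ 0.1  0.5 -0.2] w 9.48212708341894e-06
```

View pics/c1.png

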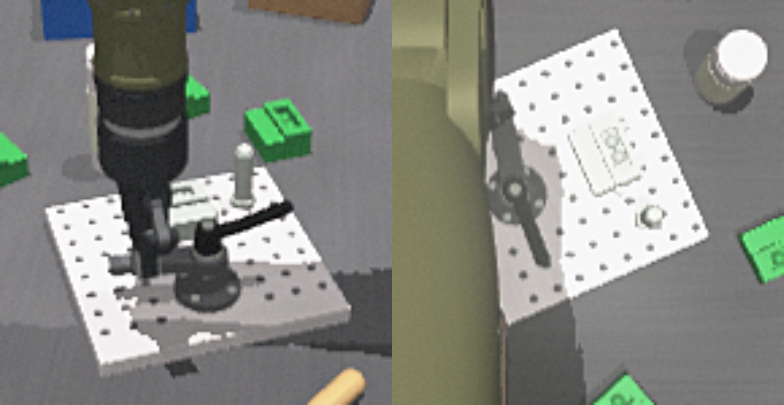

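The left (side) half shows the shut fingertips at (150,265), just behind the arm at (120,262). The right half shows the arm and lever unmoved. Now the push.

arm_command(
  translation=[
    [-0.04,0.1,0],
    [-0.06,0.2,0],
    [-0.08,0.3,0],
    [-0.08,0.4,0],
    [-0.08,0.5,0],
    [-0.07,0.6,0],
    [-0.06,0.7,0],
    [-0.05,0.8,0],
    [-0.05,0.8,0],
  ],
  yaw=[0,0,0,0,0,0,0,0,0],
)

```text
t: 3.45
position: [0.6077, -0.0336, 0.0781]
tool_rot: [0.0, 0.979, 0.206, 0.0]
ft_force: [-0.4, 0.9, 0.3]
gripper_width: 0.0001
grip_force: 0.0
```

```bash
python3 -c "
from h import *
st()"
```

```text
t 3.45 fix [70.5 -7.7 78.1] toolx 23.73 F [-0.4  0.9  0.3] w 0.0001312440848525129
```

arm_command(
  translation=[
    [-0.03,0.1,0],
    [-0.06,0.2,0],
    [-0.1,0.3,0],
    [-0.14,0.4,0],
    [-0.2,0.5,0],
    [-0.26,0.6,0],
    [-0.33,0.69,0],
    [-0.4,0.77,0],
    [-0.4,0.77,0],
  ],
  yaw=[0,0,0,0,0,0,0,0,0],
)

```text
t: 4.35
position: [0.6042, -0.0771, 0.0782]
tool_rot: [0.0, 0.979, 0.205, -0.0]
ft_force: [0.1, 0.0, 0.7]
gripper_width: -0.0002
grip_force: 0.0
```

```bash
python3 -c "
from h import *
st(); s=snap('side','pics/x.png'); t=snap('top','pics/y.png')
a=cv2.resize(s['image'][110:260,200:345,::-1],None,fx=2.7,fy=2.7); b=cv2.resize(t['image'][120:270,200:345,::-1],None,fx=2.7,fy=2.7)
cv2.imwrite('pics/c2.png',np.hstack([a,b]))"
```

```text
t 4.35 fix [ 50.  -46.2  78.2] toolx 23.72 F [0.1 0.  0.7] w -0.0002153160878238772
```

View pics/c2.png

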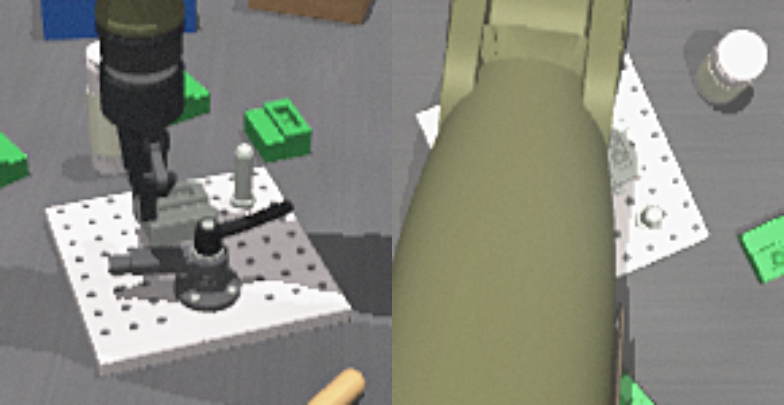

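The arm has not moved: its nose is still at (112,262). The fingertips, at (147,220), passed over it, so I check the tip height.

```bash
python3 -c "
from h import *
o=st(); s=dict(np.load('side.npz')); p=o['position']
for dz in(0,.006,.013,.019,.025): q=proj(s,p-[0,0,dz]); print(dz,(q-[200,110])*2.7)
im=s['image'].astype(int); 
print(im[180:200,250:262].max(2))"
```

```text
t 4.45 fix [ 50.5 -45.7  78.2] toolx 23.75 F [ 0.8  0.5 -0.1] w -5.36564386146368e-05
0 [145.25254604 225.24037128]
0.006 [145.3940499  230.00481046]
0.013 [145.55796264 235.52375708]
0.019 [145.69746248 240.2207209 ]
0.025 [145.83605172 244.88702475]
[[ 32  34  42  44  48  43  47  37  48  44  48  33]
 [ 25  42  41  33  36  41  35  42  32  34  32  27]
 [ 73  66  38  39  31  42  43  39  34  28  16  28]
 [ 98  71  31  34  34  46  43  43  89 128 133 127]
 [103 101  37  44  41  36  39  45 124 157 155 153]
 [103 115  21  41  38  42  39  51 131 152 144 136]
 [100 114  32  38  38  37  34  49 128 130 116 112]
 [ 97 115  28  38  43  41  38  49 119  94 106 103]
 [ 82 111  43  38  45  48  25  47 123 138 136 136]
 [ 71 116  50  36  41  41  41  46 113 153 148 152]
 [ 59 110  47  43  40  31  30  37 115 147 142 143]
 [145  99  55  19  28  67  59  78 136 150 143 143]
 [244 119  89  90  91 120 132 133 147 150 144 153]
 [255 250 102 102 104 115 160 162 159 136 132 122]
 [202 212 118  94  95 100 131 132 130 116 113 107]
 [101 120 126 108 100  99 119 104 107 108 109 105]
 [136 117 128 120  92  98 115 115 105 112 110 112]
 [255 149 124 133 109  99 111 111 108 107 110 110]
 [255 164 122 123 126  94 114 113 111 109 107 110]
 [255 161 119 125 128 107 110 109 111 113 113 113]]
```

```bash
python3 -c "
from h import *
print(manip.tip_extent,[(a,getattr(manip,a)) for a in dir(manip) if a[0]!='_'])
s=snap('side','pics/x.png')
cv2.imwrite('pics/c3.png',cv2.resize(s['image'][150:225,225:325,::-1],None,fx=7,fy=7,interpolation=cv2.INTER_CUBIC))"
```

```text
0.019 [('Unreachable', <class 'workcell.Unreachable'>), ('tip_extent', 0.019)]
```

View pics/c3.png

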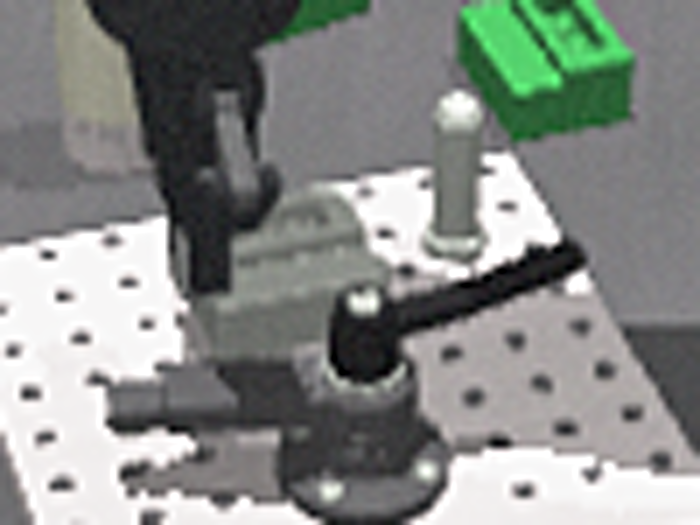

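```bash
python3 -c "
from h import *
s=dict(np.load('side.npz')); 
for dz in(-.01,0,.01,.019): print(dz,(proj(s,np.array([.5929,.0033,.0786-dz]))-[200,110])*2.7, (proj(s,np.array([.6042,-.0771,.0786-dz]))-[225,150])*7)
im=cv2.imread('pics/c1.png')[:,:392].max(2)
print(im[240:300:4,130:170:4])"
```

```text
-0.01 [146.26603391 272.46680696] [201.90767002 281.3115175 ]
0 [146.51057231 280.62394292] [202.51918633 302.08684351]
0.01 [146.75227249 288.68640358] [203.12399653 322.63433972]
0.019 [146.96741659 295.863026  ] [203.66268271 340.93537409]
[[214  26  36  41  48  57  64  70  99  91]
 [252  31  40  44  42  46  47  44  69  60]
 [136  48  38  40  44  37  36  44  48  46]
 [144  77  77  48  40  39  39  39  35  33]
 [104  86 101  43  37  38  38  64  70  74]
 [ 96  86 117  42  39  34  43  91  87  80]
 [ 88  84 112  44  40  40  40  73  74  66]
 [ 61  83 112  45  40  43  38  79  68  59]
 [112  54 107  59  40  39  31  67  79  71]
 [251 214 116  56  35  54  77 127 162 157]
 [253 232 151 104  79 143 175 181 183 184]
 [255 216 153 102  80 124 157 154 153 154]
 [197 129 129 125 126 128 129 129 128 125]
 [129 128 132 129 131 131 134 133 133 129]
 [125 160 130 133 134 126 124 129 132 132]]
```

The fingertips end about 82 mm up, some 4 mm above the TCP, rather than 19 mm below it. They therefore cleared the arm. I go back to the start side and come down about 23 mm lower.

arm_command(
  translation=[
    [0,0,-0.7],
    [0.2,-0.6,-0.8],
    [0.35,-1.2,-0.8],
    [0.44,-1.6,-0.8],
    [0.44,-1.6,-0.4],
    [0.44,-1.6,0.1],
    [0.44,-1.6,0.45],
    [0.44,-1.6,0.45],
  ],
  yaw=[0,0,0,0,0,0,0,0],
)

```text
t: 5.3
position: [0.5901, 0.0062, 0.0532]
tool_rot: [-0.001, 0.978, 0.206, -0.002]
ft_force: [1.0, 0.3, 0.2]
gripper_width: -0.0001
grip_force: 0.0
```

arm_command(
  translation=[
    [-0.04,0.1,0],
    [-0.06,0.2,0],
    [-0.08,0.3,0],
    [-0.08,0.4,0],
    [-0.08,0.45,0],
    [-0.08,0.5,0],
    [-0.08,0.5,0],
  ],
  yaw=[0,0,0,0,0,0,0],
)

```text
t: 6.0
position: [0.599, -0.0191, 0.0558]
tool_rot: [0.0, 0.979, 0.206, 0.0]
ft_force: [-0.1, -0.0, -0.5]
gripper_width: 0.0001
grip_force: 0.0
```

```bash
python3 -c "
from h import *
st(); s=snap('side','pics/x.png'); t=snap('top','pics/y.png')
a=cv2.resize(s['image'][110:260,200:345,::-1],None,fx=2.7,fy=2.7); b=cv2.resize(t['image'][120:270,200:345,::-1],None,fx=2.7,fy=2.7)
cv2.imwrite('pics/c4.png',np.hstack([a,b]))"
```

```text
t 6.0 fix [68.2  9.1 55.8] toolx 23.74 F [-0.1 -0.  -0.5] w 0.0001305079379417048
```

arm_command(
  translation=[
    [0,0.06,0],
    [0,0.12,0],
    [0,0.18,0],
    [0.01,0.24,0],
  ],
  yaw=[0,0,0,0],
)

```text
t: 6.5
position: [0.6034, -0.0292, 0.0554]
tool_rot: [-0.001, 0.979, 0.206, -0.001]
ft_force: [-2.6, 4.0, 0.8]
gripper_width: -0.0001
grip_force: 1.8
```

```bash
python3 - <<'E'
from h import *
st(); s0=cv2.imread('pics/side0.png'); s=snap('side','pics/x.png'); t=snap('top','pics/y.png')
# nose in side view: dark pixels leftmost in band
b=cv2.resize(s['image'][...,::-1],None,fx=1.5,fy=1.5,interpolation=cv2.INTER_CUBIC)
f=lambda im:cv2.resize(im[180:390,300:500],None,fx=2,fy=2)
cv2.imwrite('pics/c5.png',np.hstack([f(s0),f(b)]))
E
```

```text
t 6.5 fix [68.2 -1.9 55.4] toolx 23.78 F [-2.6  4.   0.8] w -7.324617393057983e-05
```

View pics/c5.png

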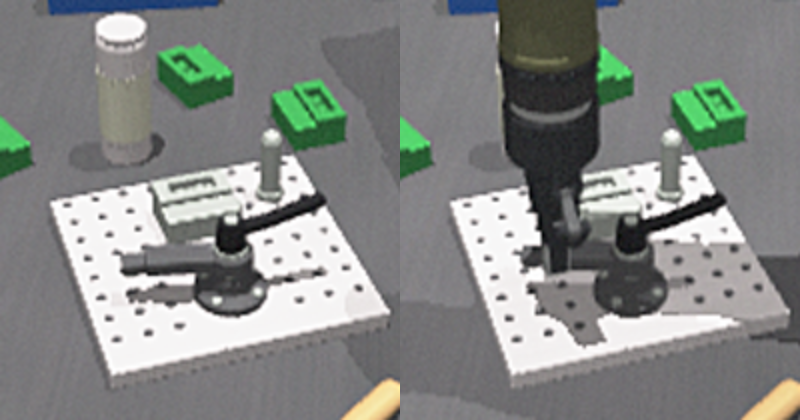

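Left is the start view and right is now. The finger touches the arm's back edge at (557,262), with about 4.7 N in the right direction. Next I push round along the arc.

arm_command(
  translation=[
    [-0.08,0.07,0],
    [-0.17,0.15,0],
    [-0.19,0.25,0],
    [-0.22,0.36,0],
    [-0.26,0.47,0],
    [-0.32,0.57,0],
    [-0.39,0.67,0],
    [-0.46,0.77,0],
    [-0.46,0.77,0],
  ],
  yaw=[0,0,0,0,0,0,0,0,0],
)

```text
t: 7.5
position: [0.5984, -0.0753, 0.0556]
tool_rot: [0.0, 0.979, 0.205, -0.0]
ft_force: [0.5, 2.1, -0.7]
gripper_width: -0.0005
grip_force: 0.9
```

```bash
cat > nose.py <<'E'
from h import *
o=st(); s=snap('side','pics/x.png'); t=snap('top','pics/y.png')
# dark arm shows on white plate in the side view; mark dark mask extents near expected nose for candidate angles
im=s['image'].max(2).astype(int)
for ph in np.arange(-.2,1.0,.1):
    d=np.array([np.sin(ph),-np.cos(ph)]); P=O+.084*(d[0]*EX+d[1]*EY)
    u=proj(s,[*P,.066]).round().astype(int); print(round(ph,1),u,im[u[1]-1:u[1]+2,u[0]-1:u[0]+2].mean().round())
E
python3 nose.py
```

```text
t 7.5 fix [ 45.4 -42.2  55.6] toolx 23.7 F [ 0.5  2.1 -0.7] w -0.0004534065991792532
-0.2 [274 184] 123.0
-0.1 [271 184] 122.0
0.0 [268 185] 110.0
0.1 [265 186] 48.0
0.2 [262 186] 73.0
0.3 [260 187] 48.0
0.4 [257 189] 40.0
0.5 [255 190] 44.0
0.6 [253 191] 74.0
0.7 [251 193] 169.0
0.8 [249 195] 251.0
0.9 [248 197] 248.0
```

arm_command(
  translation=[
    [-0.06,0.05,0],
    [-0.13,0.1,0],
    [-0.19,0.14,0],
    [-0.19,0.14,0],
    [0.3,0,-0.2],
    [0.8,-0.2,-0.5],
    [0.8,-0.2,-1.5],
    [0.8,-0.2,-2.5],
    [0.8,-0.2,-2.5],
  ],
  yaw=[0,0,0,0,0,0,0,0,0],
)

```text
t: 8.5
position: [0.6356, -0.0501, 0.1886]
tool_rot: [0.003, 0.979, 0.206, 0.005]
ft_force: [0.9, -0.1, 0.4]
gripper_width: -0.0
grip_force: 0.0
```

```bash
python3 nose.py; python3 - <<'E'
import cv2,numpy as np
a=cv2.imread('pics/x.png')[180:390,300:500]; b=cv2.imread('pics/y.png')[180:390,300:500]
cv2.imwrite('pics/c6.png',np.hstack([cv2.resize(a,(400,420)),cv2.resize(b,(400,420))]))
E
```

```text
t 8.5 fix [ 89.6 -33.8 188.6] toolx 23.76 F [ 0.9 -0.1  0.4] w -3.585353751722541e-06
-0.2 [274 184] 117.0
-0.1 [271 184] 121.0
0.0 [268 185] 120.0
0.1 [265 186] 94.0
0.2 [262 186] 77.0
0.3 [260 187] 77.0
0.4 [257 189] 97.0
0.5 [255 190] 133.0
0.6 [253 191] 101.0
0.7 [251 193] 138.0
0.8 [249 195] 174.0
0.9 [248 197] 170.0
```

View pics/c6.png

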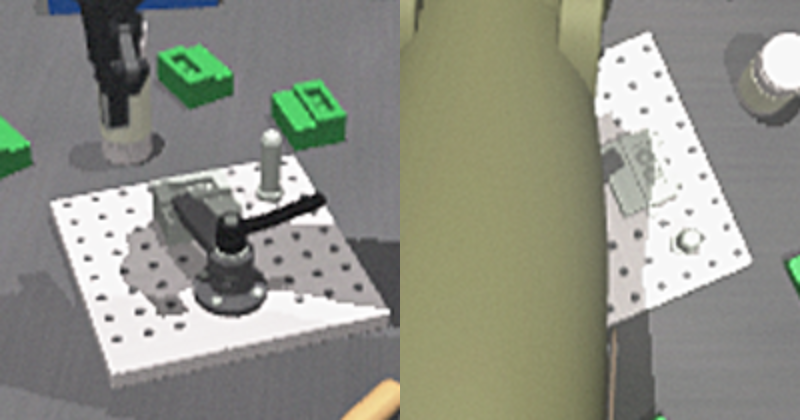

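Side half: the arm now lies towards the insert, with its nose at (183,197), φ about 0.25. Next I refine the angle numerically.

```bash
cat > ang.py <<'E'
from h import *
import sys
def prof(n,r,z,phs,s):
    g=s['image'].max(2).astype('float32'); out=[]
    for ph in phs:
        v=[]
        for rr in r:
            P=O+rr*(np.sin(ph)*EX-np.cos(ph)*EY); u=proj(s,[*P,z]); v.append(cv2.getRectSubPix(g,(1,1),tuple(map(float,u)))[0,0])
        out.append(np.mean(v))
    return np.array(out).round().astype(int)
if __name__=='__main__':
    st(); ph=np.arange(-.4,.61,.05); print('ph',ph.round(2).tolist())
    for n in('side','top'):
        s=snap(n,f'pics/{n}_z.png')
        for r,z in[((.08,.085,.09),.067),((.05,.06,.07),.07)]: print(n,r,prof(n,r,z,ph,s).tolist())
E
python3 ang.py
```

```text
t 8.6 fix [ 86.6 -32.2 182.4] toolx 23.74 F [-0.5 -0.  -1. ] w -0.00014167290188474304
ph [-0.4, -0.35, -0.3, -0.25, -0.2, -0.15, -0.1, -0.05, -0.0, 0.05, 0.1, 0.15, 0.2, 0.25, 0.3, 0.35, 0.4, 0.45, 0.5, 0.55, 0.6]
side (0.08, 0.085, 0.09) [196, 214, 189, 130, 132, 126, 125, 129, 128, 121, 119, 86, 76, 80, 76, 67, 90, 116, 125, 115, 99]
side (0.05, 0.06, 0.07) [164, 158, 131, 129, 130, 133, 132, 137, 132, 107, 75, 75, 77, 76, 77, 77, 75, 68, 71, 71, 89]
top (0.08, 0.085, 0.09) [170, 182, 179, 189, 184, 183, 180, 180, 180, 176, 104, 110, 110, 106, 108, 153, 127, 116, 109, 115, 121]
top (0.05, 0.06, 0.07) [145, 145, 146, 146, 146, 147, 150, 142, 125, 113, 115, 117, 118, 121, 123, 126, 128, 128, 131, 132, 133]
```

arm_command(
  translation=[
    [-0.5,0.2,0.3],
    [-0.53,0.2,1.2],
    [-0.53,0.2,2.0],
    [-0.53,0.2,2.53],
    [-0.53,0.2,2.53],
    [-0.75,0.28,2.53],
    [-0.95,0.34,2.53],
    [-1.08,0.39,2.53],
    [-1.18,0.43,2.53],
    [-1.22,0.45,2.53],
  ],
  yaw=[0,0,0,0,0,0,0,0,0,0],
)

```text
t: 9.7
position: [0.585, -0.094, 0.0554]
tool_rot: [-0.0, 0.979, 0.206, 0.001]
ft_force: [2.1, 4.2, 0.7]
gripper_width: 0.0001
grip_force: 1.8
```

arm_command(
  translation=[
    [0,0,0],
    [0,0,0],
  ],
  yaw=[0,0],
)

```text
t: 9.9
position: [0.5851, -0.0944, 0.0549]
tool_rot: [0.001, 0.979, 0.206, 0.001]
ft_force: [1.9, 2.1, 2.6]
gripper_width: 0.0003
grip_force: 1.0
```

```bash
python3 ang.py
```

```text
t 9.9 fix [ 25.6 -54.5  54.9] toolx 23.76 F [1.9 2.1 2.6] w 0.0003334170049740014
ph [-0.4, -0.35, -0.3, -0.25, -0.2, -0.15, -0.1, -0.05, -0.0, 0.05, 0.1, 0.15, 0.2, 0.25, 0.3, 0.35, 0.4, 0.45, 0.5, 0.55, 0.6]
side (0.08, 0.085, 0.09) [149, 156, 163, 121, 124, 95, 62, 45, 46, 42, 39, 40, 39, 45, 78, 97, 102, 144, 196, 154, 111]
side (0.05, 0.06, 0.07) [126, 142, 143, 143, 141, 112, 74, 73, 72, 76, 73, 80, 70, 62, 57, 56, 52, 63, 60, 76, 96]
top (0.08, 0.085, 0.09) [136, 136, 135, 136, 136, 136, 135, 137, 136, 137, 139, 138, 139, 138, 141, 141, 141, 141, 141, 142, 143]
top (0.05, 0.06, 0.07) [141, 143, 142, 143, 142, 141, 143, 142, 143, 142, 143, 142, 143, 143, 142, 143, 142, 143, 144, 143, 142]
```

arm_command(
  translation=[
    [0.4,-0.1,0],
    [0.8,-0.2,-0.2],
    [0.8,-0.2,-1.1],
    [0.8,-0.2,-2.0],
    [0.8,-0.2,-2.8],
    [0.2,0.1,-3],
    [-0.6,0.4,-3],
    [-1.4,0.7,-3],
    [-2.2,1.0,-3],
    [-2.5,1.1,-3],
  ],
  yaw=[0,0,0,0,0,0,0,0,0,0],
)

```text
t: 11.0
position: [0.4887, -0.1967, 0.2038]
tool_rot: [0.0, 0.979, 0.205, -0.002]
ft_force: [-0.2, 0.3, -0.2]
gripper_width: 0.0002
grip_force: 0.0
```

arm_command(
  translation=[
    [0,0,0],
    [0,0,0],
  ],
  yaw=[0,0],
)

```text
t: 11.2
position: [0.4924, -0.1946, 0.2041]
tool_rot: [-0.0, 0.979, 0.206, 0.0]
ft_force: [-0.3, 0.5, 0.6]
gripper_width: 0.0002
grip_force: 0.0
```

```bash
python3 ang.py
```

```text
t 11.2 fix [ -99.2 -109.8  204.1] toolx 23.74 F [-0.3  0.5  0.6] w 0.00023273282484951872
ph [-0.4, -0.35, -0.3, -0.25, -0.2, -0.15, -0.1, -0.05, -0.0, 0.05, 0.1, 0.15, 0.2, 0.25, 0.3, 0.35, 0.4, 0.45, 0.5, 0.55, 0.6]
side (0.08, 0.085, 0.09) [193, 193, 182, 158, 154, 166, 150, 113, 113, 114, 107, 107, 145, 165, 143, 159, 176, 159, 182, 147, 108]
side (0.05, 0.06, 0.07) [164, 187, 190, 195, 193, 151, 101, 104, 107, 109, 109, 108, 105, 99, 124, 144, 171, 176, 168, 158, 152]
top (0.08, 0.085, 0.09) [211, 231, 226, 237, 236, 198, 113, 137, 135, 133, 167, 236, 234, 231, 229, 233, 220, 246, 244, 203, 239]
top (0.05, 0.06, 0.07) [221, 187, 168, 135, 126, 139, 138, 137, 137, 137, 135, 137, 188, 233, 251, 240, 221, 232, 245, 245, 244]
```

```bash
python3 - <<'E'
from h import *
for n in('top','side'):
    s=dict(np.load(n+'.npz')); g=s['image'].max(2).astype('float32')
    for r in np.arange(.04,.094,.006):
        x=np.arange(-.03,.0301,.0005); z=.07 if r<.074 else .068
        v=np.array([cv2.getRectSubPix(g,(1,1),tuple(map(float,proj(s,[*(O+a*EX-r*EY),z]))))[0,0] for a in x])
        th=170 if n=='top' else 130
        c=[round(float(x[i])*1000,1) for i in range(len(x)-1) if (v[i]<th)!=(v[i+1]<th)]; print(n,round(r*1000),c)
E
```

```text
top 40 [-21.0, 12.0]
top 46 [-19.5, 10.5]
top 52 [-26.5, -21.0, 11.0, 20.0, 25.0]
top 58 [-21.0, 11.5]
top 64 [-21.0, 11.5]
top 70 [-21.0, 12.0]
top 76 [-12.0, 8.0]
top 82 [-12.0, 8.0]
top 88 [-12.0, 8.0]
side 40 [-21.5, -16.5, -4.5]
side 46 [-22.5, -17.0, -7.0]
side 52 [-29.0, -9.0, 21.0]
side 58 [-8.5, 19.5]
side 64 [-9.0, 18.5]
side 70 [-8.5, 18.5]
side 76 [-10.0, 16.5]
side 82 [-23.5, -21.5, -20.0]
side 88 [-5.0, 13.0]
```

The arm angle is about 0 (±0.02): its edges run parallel to the fixture's -y. Next is the lever.

arm_command(
  translation=[
    [0.4,-0.65,0],
    [0.75,-1.3,0],
    [0.75,-1.3,0.8],
    [0.75,-1.3,1.6],
    [0.75,-1.3,2.2],
    [0.75,-1.3,2.32],
    [0.75,-1.3,2.32],
  ],
  yaw=[0,0,0,0,0,0,0],
)

```text
t: 12.0
position: [0.5, -0.1192, 0.0875]
tool_rot: [-0.001, 0.978, 0.207, -0.001]
ft_force: [0.3, 0.5, 0.8]
gripper_width: 0.0
grip_force: 0.0
```

arm_command(
  translation=[
    [0,-0.2,0],
    [0.04,-0.35,0],
    [0.04,-0.45,0],
    [0.04,-0.55,0],
    [0.04,-0.65,0],
    [0.04,-0.7,0],
    [0.03,-0.75,0],
    [0.03,-0.8,0],
  ],
  yaw=[0,0,0,0,0,0,0,0],
)

```text
t: 12.8
position: [0.4872, -0.0835, 0.089]
tool_rot: [0.001, 0.979, 0.206, 0.001]
ft_force: [4.4, -4.5, -0.6]
gripper_width: -0.0002
grip_force: 2.4
```

```bash
python3 -c "
from h import *
st()"
```

```text
t 12.8 fix [-60.   -5.7  89. ] toolx 23.73 F [ 4.4 -4.5 -0.6] w -0.0001813449964488415
```

arm_command(
  translation=[
    [-0.01,-0.12,0],
    [-0.01,-0.23,0],
    [0.01,-0.34,0],
    [0.03,-0.45,0],
    [0.06,-0.56,0],
    [0.1,-0.66,0],
    [0.18,-0.77,0],
    [0.25,-0.87,0],
    [0.32,-0.96,0],
    [0.4,-1.05,0],
  ],
  yaw=[0,0,0,0,0,0,0,0,0,0],
)

```text
t: 13.8
position: [0.4817, -0.0276, 0.0879]
tool_rot: [0.001, 0.979, 0.205, -0.001]
ft_force: [-0.8, -5.5, -0.9]
gripper_width: -0.0003
grip_force: 2.3
```

```bash
python3 -c "
from h import *
st()"
```

```text
t 13.8 fix [-42.9  47.8  87.9] toolx 23.71 F [-0.8 -5.5 -0.9] w -0.00033228466329755725
```

arm_command(
  translation=[
    [0.07,-0.04,0],
    [0.14,-0.08,0],
    [0.2,-0.1,0],
    [0.26,-0.13,0],
    [0.32,-0.15,0],
    [0.36,-0.17,0],
    [0.36,-0.17,0],
  ],
  yaw=[0,0,0,0,0,0,0],
)

```text
t: 14.5
position: [0.4939, -0.0121, 0.0873]
tool_rot: [0.0, 0.979, 0.206, -0.002]
ft_force: [-3.2, -4.3, -1.8]
gripper_width: -0.0001
grip_force: 2.2
```

```bash
python3 - <<'E'
from h import *
st(); s=snap('side','pics/x.png'); t=snap('top','pics/y.png')
# lever end: dark pixels in side view along rings
for n,s in(('side',s),('top',t)):
  g=s['image'].max(2).astype('float32')
  for r,z in((.045,.103),(.06,.107),(.072,.111)):
    print(n,r,[int(cv2.getRectSubPix(g,(1,1),tuple(map(float,proj(s,[*(O+r*(-np.cos(a)*EX+np.sin(a)*EY)),z-.003]))))[0,0]) for a in np.arange(.7,2.0,.1)])
E
```

```text
t 14.5 fix [-25.5  57.2  87.3] toolx 23.75 F [-3.2 -4.3 -1.8] w -6.016082446105201e-05
side 0.045 [44, 58, 97, 101, 87, 221, 238, 32, 34, 39, 36, 78, 92]
side 0.06 [23, 52, 34, 40, 40, 65, 100, 23, 42, 33, 53, 57, 94]
side 0.072 [83, 254, 255, 171, 46, 38, 36, 43, 48, 44, 89, 60, 61]
top 0.045 [143, 140, 140, 141, 139, 139, 139, 142, 128, 96, 99, 103, 119]
top 0.06 [146, 143, 142, 141, 138, 136, 145, 141, 147, 167, 164, 163, 155]
top 0.072 [151, 148, 145, 142, 131, 140, 133, 131, 126, 149, 164, 163, 157]
```

arm_command(
  translation=[
    [-0.3,0.1,0],
    [-0.7,0.1,0],
    [-0.8,0.1,-0.8],
    [-0.9,0.2,-1.6],
    [-1.3,1.0,-2.2],
    [-1.6,1.8,-2.3],
    [-1.8,2.6,-2.3],
    [-1.8,3.3,-2.3],
    [-1.8,3.3,-2.3],
    [-1.8,3.3,-2.3],
  ],
  yaw=[0,0,0,0,0,0,0,0,0,0],
)

```text
t: 15.6
position: [0.4794, -0.1992, 0.2032]
tool_rot: [-0.001, 0.979, 0.205, 0.0]
ft_force: [0.2, -0.1, -0.1]
gripper_width: -0.0002
grip_force: 0.0
```

```bash
python3 - <<'E'
from h import *
st(); s=snap('side','pics/x.png'); t=snap('top','pics/y.png')
for n,s in(('top',t),('side',s)):
  g=s['image'].max(2).astype('float32')
  for sg,r0,z in((1,.04,.094),(1,.05,.097),(1,.06,.1),(1,.07,.103),(-1,.05,.066),(-1,.06,.066),(-1,.07,.066),(-1,.08,.064),(-1,.088,.064)):
    x=np.arange(-.03,.0301,.0005)
    v=np.array([cv2.getRectSubPix(g,(1,1),tuple(map(float,proj(s,[*(O+a*EX+sg*r0*EY),z]))))[0,0] for a in x]); th=150 if n=='top' else 130
    print(n,sg*r0,[round(float(x[i])*1000,1) for i in range(len(x)-1) if (v[i]<th)!=(v[i+1]<th)])
a=cv2.imread('pics/x.png')[180:390,300:500]; b=cv2.imread('pics/y.png')[180:390,300:500]
cv2.imwrite('pics/c7.png',np.hstack([cv2.resize(a,(400,420)),cv2.resize(b,(400,420))]))
E
```

```text
t 15.6 fix [-113.  -108.9  203.2] toolx 23.67 F [ 0.2 -0.1 -0.1] w -0.00023596972692269548
top 0.04 [-25.0, -22.0, -16.0, 0.5]
top 0.05 [-27.5, -23.0, -14.5, -1.5]
top 0.06 [-16.0, -2.5]
top 0.07 []
top -0.05 [-29.0, -20.5, -17.5, -16.5, 11.0, 22.0, 24.5]
top -0.06 [-18.5, 10.0]
top -0.07 [-20.0, 10.5]
top -0.08 [-12.5, 8.0]
top -0.088 [-11.0, 7.0]
side 0.04 [-13.5, 14.0, 17.0]
side 0.05 [-16.0]
side 0.06 [-18.5]
side 0.07 [-17.0]
side -0.05 [-24.0]
side -0.06 [-8.5, 19.0]
side -0.07 [-8.0, 16.5]
side -0.08 [-6.5, 15.5]
side -0.088 [-25.0, -24.5, -11.0, -10.5, -5.5, 14.5]
```

View pics/c7.png

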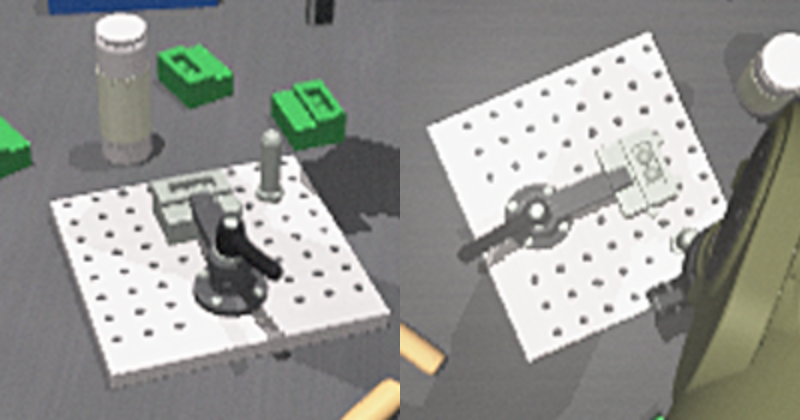

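Left half: the lever points to (275,270), away from the insert; pad and insert are in place. Right half: the arm is square, and the lever tip at (462,254) is about 0.12 rad short of straight. One more small push.

arm_command(
  translation=[
    [0.1,-0.8,0],
    [0.2,-1.6,0],
    [0.4,-2.4,0],
    [0.7,-3.1,0],
    [0.9,-3.3,0.6],
    [0.9,-3.3,1.4],
    [0.9,-3.3,2.1],
    [0.9,-3.3,2.32],
    [0.9,-3.3,2.32],
  ],
  yaw=[0,0,0,0,0,0,0,0,0],
)

```text
t: 16.6
position: [0.4526, -0.029, 0.0862]
tool_rot: [-0.001, 0.978, 0.207, -0.002]
ft_force: [0.2, 0.4, 0.4]
gripper_width: 0.0003
grip_force: 0.0
```

```bash
python3 -c "
from h import *
st()"
```

```text
t 16.6 fix [-70.1  58.   86.2] toolx 23.84 F [0.2 0.4 0.4] w 0.00028091946615008313
```

arm_command(
  translation=[
    [0.3,0,0],
    [0.6,0,0],
    [0.8,0,0],
    [0.88,0,0],
    [0.94,0,0],
    [0.99,0,0],
    [1.03,0,0],
    [1.04,0,0],
    [1.04,0,0],
  ],
  yaw=[0,0,0,0,0,0,0,0,0],
)

```text
t: 17.5
position: [0.5009, -0.0088, 0.0869]
tool_rot: [-0.0, 0.979, 0.206, -0.001]
ft_force: [-5.5, -0.7, 3.7]
gripper_width: 0.0001
grip_force: 2.3
```

```bash
python3 -c "
from h import *
st()"
```

```text
t 17.5 fix [-17.8  57.4  86.9] toolx 23.76 F [-5.5 -0.7  3.7] w 0.00012929875944080882
```

arm_command(
  translation=[
    [-0.3,0.1,0],
    [-0.7,0.1,0],
    [-0.8,0.1,-0.8],
    [-0.9,0.2,-1.6],
    [-1.3,1.0,-2.2],
    [-1.6,1.8,-2.3],
    [-1.8,2.6,-2.3],
    [-1.8,3.3,-2.3],
    [-1.8,3.3,-2.3],
    [-1.8,3.3,-2.3],
  ],
  yaw=[0,0,0,0,0,0,0,0,0,0],
)

```text
t: 18.5
position: [0.4858, -0.197, 0.202]
tool_rot: [-0.0, 0.979, 0.205, 0.0]
ft_force: [-0.1, -0.3, -0.1]
gripper_width: -0.0001
grip_force: 0.0
```

```bash
python3 - <<'E'
from h import *
st(); s=snap('side','pics/x.png'); t=snap('top','pics/y.png')
for n,s in(('top',t),('side',s)):
  g=s['image'].max(2).astype('float32')
  for sg,r0,z in((1,.035,.092),(1,.04,.094),(1,.05,.097),(1,.055,.098),(1,.06,.1),(-1,.055,.066),(-1,.06,.066),(-1,.065,.066),(-1,.07,.066),(-1,.08,.064),(-1,.088,.064)):
    x=np.arange(-.03,.0301,.0005)
    v=np.array([cv2.getRectSubPix(g,(1,1),tuple(map(float,proj(s,[*(O+a*EX+sg*r0*EY),z]))))[0,0] for a in x]); th=150 if n=='top' else 130
    if n=='side' and sg>0: th=70
    print(n,sg*r0,[round(float(x[i])*1000,1) for i in range(len(x)-1) if (v[i]<th)!=(v[i+1]<th)])
E
```

```text
t 18.5 fix [-106.2 -109.3  202. ] toolx 23.65 F [-0.1 -0.3 -0.1] w -5.75494113779436e-05
top 0.035 [-18.5, -17.5, -10.0, 4.5]
top 0.04 [-19.5, -17.0, -10.0, 6.0]
top 0.05 [-21.0, -17.0, -8.0, 4.5]
top 0.055 [-8.5, 4.0]
top 0.06 [-10.0, 4.0]
top -0.055 [-18.5, 10.5]
top -0.06 [-18.5, 10.0]
top -0.065 [-18.5, 10.0]
top -0.07 [-20.0, 10.5]
top -0.08 [-12.0, 8.0]
top -0.088 [-11.0, 7.0]
side 0.035 [-6.0, 10.0]
side 0.04 [-5.5, 10.0]
side 0.05 [-5.5, 16.5, 27.5]
side 0.055 [-6.0]
side 0.06 [-6.0]
side -0.055 [-10.5, 20.5]
side -0.06 [-8.5, 19.0]
side -0.065 [-9.0, 18.0]
side -0.07 [-8.5, 16.5]
side -0.08 [-6.5, 15.5]
side -0.088 [-25.0, -24.5, -11.0, -10.5, -6.0, 14.5]
```

The lever is now straight (centreline about -2 mm throughout, the same as the hub) and the arm is still square. The robot is clear, so I hand in.

```bash
python3 -c "
from h import *
print(close_job())"
```

```text
the job is handed in; nothing more can be done
None
```

The job is handed in: the clamp arm points squarely at the insert (about 0 ± 0.02 rad) and the lever points straight away from it (about 1.57 rad), which is past the 1.25 rad where the pad presses firmly; the insert, pillar and spray can looked undisturbed in the last pictures, and I did not check the scraper separately.

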